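Raise the bedside lamp one hole and switch it on

TASK

Set the bedside lamp for reading: squeeze the spring button pin on the side of its slanting telescopic arm flush, draw the upper tube out by one hole until the pin pops fully out through the next hole, and let go. Switch the lamp on by pressing the front half of the rocker on its foot right down. Keep off the shade and leave the other things on the cabinet top where they stand.

Things in the scene. Friction and masses are not known exactly. Their poses are not given: they have to be found in the camera images.
- lamp: Reading lamp fixed to the cabinet top by a round grey foot, 160 mm across, 22 mm high. Origin: centre of its underside. x points level from switch side to shade side, z up. A straight telescopic arm leans to +x in the x-z plane, 60 degrees above level; its centre line starts at x 20, z 40 mm. Inner steel tube 20.5 x 26.5 mm, fixed; outer aluminium tube slides on it and carries the shade.
- lamp_tube (a joint): How far the outer tube is drawn out up the arm, m: 0 at the start (pin in hole 1), 0.040 pin in hole 2, 0.080 in hole 3; range -0.004 to 0.090. Friction 4 N, 0.34 kg with shade; stays where left. A hole's edge stops it while the pin sticks out; with the pin squeezed flush a pull of 10 to 15 N makes the edge ride over the dome. At the next hole the pin springs out and stops it (0.7 mm play).
- tube_hole_1 (a point): Centre of hole 1, on the outer tube's flat +y side (lamp y); moves with the tube. x: up along the arm, the way it is drawn out; y: out of that side; z: square to the arm's upper side. Holes 10.4 mm, in a row: 2 and 3 lie 40 and 80 mm nearer the foot. Tube 26 mm wide (y), 32 mm deep (z), centre line 13 mm behind this point; it reaches from 100 mm below to 90 mm above hole 1.
- pin_tip (a point): Tip of the steel spring button pin: 9 mm across, domed, pointing along lamp +y. It sits on the inner tube, 125 mm up the arm's line (lamp frame x 82.5, z 148 mm), and does not travel with the outer tube. Released, the tip stands 4.8 mm outside the outer tube's +y side, 17.8 mm from the arm's centre line. Same axes as tube_hole_1.
- lamp_pin (a joint): How far the pin is pressed in, m: 0 fully out, 0.0048 flush with the tube's side, 0.0064 under the tube's wall, at most 0.0075. Spring: 1.9 N at 0, 3.5 N flush. A flat finger laid over it and closed on both sides of the tube presses it flush.
- lamp_switch (a joint): Angle of the black rocker switch, rad: 0 off (front half up), 0.36 on (front half down); stays where it is left. Rocker 46 mm long (lamp x), 30 mm wide, on top of the foot on the side away from the arm; pivot along lamp y at x -45, z 27.5 mm in the lamp frame.
- switch_front (a point): Middle of the top face of the rocker's front half (the half farther from the arm), 16 mm from its pivot; moves with the rocker: 38 mm above the cabinet top when off, 6 mm lower when on. Moves under 2 to 3 N straight down; its end stop is hard.
- tumbler: Bystander: steel tumbler upside down, 72 mm across at its mouth (down), 98 mm high. Origin: centre of its underside.
- elephant: Bystander: white ceramic elephant, about 140 mm long (head to -x), 65 mm wide, 90 mm high. Origin: under its middle.
- glass_jar: Bystander: empty clear glass jar, 76 mm across, 102 mm high. Origin: centre of its underside.
- coil_stand: Bystander: flat plastic mosquito-coil stand with a coil on its upright, 132 mm across, 50 mm high. Origin: centre of its underside.
- spring_clip: Bystander: black spring clip, 75 x 34 mm, about 30 mm high. Origin: under its middle.
- spectacle_case: Bystander: grey spectacle case, 160 x 62 x 40 mm. Origin: centre of its underside.
- book: Bystander: closed book lying flat, 180 x 120 x 25 mm. Origin: centre of its underside.
- lamp_shade: White domed shade, 120 mm across, 58 mm high, mouth down, on a short neck over the arm's upper end; moves with the outer tube. Origin: centre of its mouth; axes as the lamp's. It lies 52 mm farther along lamp x and 82 mm higher than hole 1, so its near rim hangs over the hole: an upright gripper strikes it, one leaned back about 35 to 45 degrees towards the switch side passes under it.

How it is judged:
By the outcome, as a careful person would: the job done as asked, in the order asked, and still so for the second after the job is handed in, with the robot touching nothing.
It also fails if it takes over 38 s, if anything falls off the work surface, if the arm or the gripper's body presses on something with over 40 N, if the wrist force passes 120 N, or if a joint passes its speed limit or range.

ROBOT

A 6-joint arm with a two-finger parallel gripper is mounted at the origin on the work surface. World frame = base frame: x ahead of the robot, y to its left, z up, the work surface at z = 0. Lengths are in m, angles in rad, forces in N, time in s.
With the tool pointing down it reaches from about 0.35 to 0.925 m from the base axis. Payload 6.4 kg.
Tool frame: the origin (TCP) lies midway between the tips of the shut fingers; the grasp point (between the pads) lies 19 mm behind it (robot.grip_depth is the distance from the TCP to the grasp point, in m); y points along the fingers, x is the direction in which the jaws open and shut, and the axes are right-handed (so a half turn about y gives the same grasp; the last joint's range is limited). The gripper opens to 85 mm and grips with 20 to 120 N. Pads are 22 mm wide; open, the fingers measure 114 mm over their backs; the gripper's body (76 mm by 85 mm) begins 54 mm behind the grasp point. The pads swing forward as they close: fully open they stand 13 mm farther back than shut.
Start: joints at [-1.329, 0.245, 1.558, -0, 1.339, -0.174], TCP at [0.263, -0.595, 0.192] pointing down, gripper open.
Joint ranges: [-3.13, 3.13], [-1.02, 2.26], [0.13, 2.54], [-0.95, 4.09], [0.21, 2.88], [-2.74, 2.74]. Speed limits (rad/s): [2.57, 2.57, 3.14, 3.14, 3.14, 3.14].

INTERFACE

Orientations are given as a rotation vector (axis times angle).
In Python, from station import robot, camera, get_calibration, job, look_for, spot_point gives the robot as it stands.
- The arm moves only by the shell command python3 -m inch 'ROWS' [OPENING] [FORCE]. ROWS is JSON, a list of rows, each a list of 6 numbers: the shift along the tool's x, y, z normalised to -1 to 1, where 1 is 0.075 m, then the turn, a rotation vector about the tool's x, y, z normalised to -1 to 1, where 1 is 180 degrees. A call has 1 to 5 rows; each row shifts and turns the commanded pose from where the row before left it, along the tool's axes as they then stand; what a row does not reach is not made up. A row lasts 1/12 s, in which the tool goes at most 41.7 mm and 7.16 degrees, less where a joint would pass 70% of its speed; a pose out of reach is approached as far as the arm can. A call with a number of a shift or a turn outside -1 to 1 is refused whole. A call with a gripper value outside its range is refused whole. OPENING is the opening, from -1 (shut) to 1 (fully open), set as the call begins (- or left out, the last holds). The fingers move at their own pace and stop on an object; FORCE is the grip in N (left out, the last holds). Time passes only in rows, so rows that do not move let the fingers close. It gives the time, the measured TCP pose, the force and the opening at its end, in the units of the state.
- robot.read_state(): the state, without advancing time (a new reading comes with each control period).
- camera(name): name is "scene" or "top" or "wrist"; returns (picture, depth): 420x560x3 uint8, red, green, blue; 420x560 float32, m along the optical axis (not along the pixel's ray), 0 where there is no reading.
- get_calibration(name): a dict with "K" (3x3 intrinsics, pixels), "R" (3x3) and "t" (3): a world point X has camera coordinates R X + t; the wrist camera has in their place "hand_eye" (4x4, takes a point from camera to tool coordinates, whose origin is the TCP and whose axes are the tool frame's). Camera axes: x right, y down, z forward; pixel columns grow to the right and rows downward; lengths in m; the calibration is good to about 2 mm. The wrist camera is an equidistant fisheye: a pixel r from the principal point sees the ray r / f radians off the axis. A picture is of the moment at which its call begins: read the wrist's pose just before it. get_calibration takes no time and is no camera call.
- job.sign_off(): hands the job in, once; it reports no verdict.
Trained networks look in the newest picture that a camera, given by its name, has taken for a name from the list of things; names that differ only in an ending like _2 or _b are one class to them, and where a whole thing is asked for, a point or a joint stands for the part that bears it (a point fixed in the world has none). Each returns a list of dicts, best first, with "confidence" (0 to 1); they miss things now and then, are a little off and sometimes report something else, mostly with a low value. They report only what shows in the picture. A call takes as long as a camera call.
- look_for(thing, camera): "at" ([x, y, z] in m, in world coordinates, good to about 4 mm: the middle of the surface that is visible of it).
- spot_point(thing, camera): "at" ([x, y, z] in m, in world coordinates, good to about 4 mm: a listed point, or the origin of a listed thing).
The state is a dict: "t": time; "qpos": joint angles; "qd": joint speeds; "joint_torque": joint torques, N m; "tcp_pos": TCP position; "orientation": TCP orientation; "contact_force": force on the tool from outside, world axes, zero at the start; "wrist_torque": the same for the moment, N m; "grip_width": opening from 0.0 (shut) to 1.0 (fully open).
Only numpy, scipy, OpenCV 4.12 (cv2) and the standard library are available. Lean on these libraries where they do the work, as an engineer would, in place of code of your own. Each camera call takes 0.05 s, during which the arm holds its last target.

## Working session

There is one attempt and no reset: what is moved stays moved. The work goes in short steps, Python scripts to look and compute and a shell command to move; the robot and the scene stay as the last step left them, time stands still between calls to the robot, and variables do not carry over. Pictures are saved under pics/ and viewed, and the job is handed in when it is done.

```bash
ls; mkdir -p pics; python3 - <<'E'
from station import *
import cv2
print(robot.read_state())
for n in ["scene","top"]:
    p,d=camera(n); cv2.imwrite(f"pics/{n}0.png",p[:,:,::-1])
    for th in ["pin_tip","tube_hole_1","switch_front","lamp","lamp_shade"]:
        for r in spot_point(th,n)[:2]: print(n,th,r)
E
```

```text
pics
{'t': 0.0, 'qpos': array([-1.32908556e+00,  2.45838284e-01,  1.55900720e+00,  3.75822470e-05,
        1.33871382e+00, -1.74132926e-01]), 'qd': array([ 3.78031454e-04,  1.36782728e-03, -8.82969262e-05,  1.10132142e-03,
        7.06139314e-04,  2.24709583e-03]), 'joint_torque': array([ 7.82372299e-04, -4.29504955e+01, -3.26130152e+01, -1.21882722e-04,
        5.32093647e-03,  1.57439536e-05]), 'tcp_pos': array([ 0.26241724, -0.59398244,  0.19106858]), 'orientation': array([-1.37629896,  0.89865418, -0.89633308]), 'contact_force': array([ 0.20729767,  0.38464018, -0.7816831 ]), 'wrist_torque': array([ 0.00624539, -0.01118477,  0.03818985]), 'grip_width': 0.9969856864471166}
scene tube_hole_1 {'at': [0.571, 0.1228, 0.1449], 'confidence': 0.83}
scene switch_front {'at': [0.4373, 0.0679, 0.0357], 'confidence': 0.66}
scene lamp {'at': [0.4976, 0.0902, -0.0005], 'confidence': 0.74}
scene lamp {'at': [0.5206, 0.4366, -0.0043], 'confidence': 0.73}
scene lamp_shade {'at': [0.6247, 0.1175, 0.2302], 'confidence': 0.61}
top tube_hole_1 {'at': [0.5689, 0.1201, 0.1449], 'confidence': 0.98}
top switch_front {'at': [0.4398, 0.0678, 0.0376], 'confidence': 0.57}
top lamp {'at': [0.4965, 0.0839, 0.0002], 'confidence': 0.7}
top lamp_shade {'at': [0.6264, 0.1219, 0.2251], 'confidence': 0.77}
```

View pics/scene0.png

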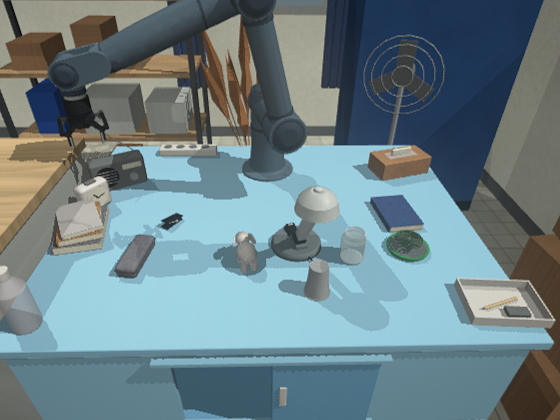

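View pics/top0.png

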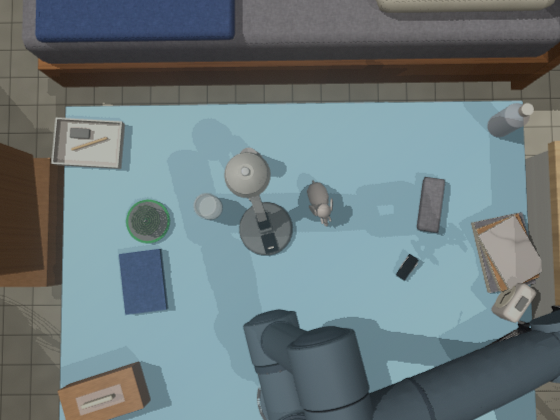

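```bash
python3 - <<'E'
from station import *
import numpy as np
from scipy.spatial.transform import Rotation as R
print(R.from_rotvec(robot.read_state()['orientation']).as_matrix().round(3))
print(get_calibration("wrist"), robot.grip_depth)
print([x for x in dir(robot) if x[0]!='_'])
n="top";camera(n)
for th in ["tumbler","elephant","glass_jar","coil_stand","spring_clip","spectacle_case","book"]:
    for r in spot_point(th,n)[:2]: print(n,th,r)
E
```

```text
[[ 0.404  0.     0.915]
 [-0.915  0.     0.404]
 [-0.    -1.     0.   ]]
{'K': array([[325.1922621 ,   0.        , 282.46914143],
       [  0.        , 325.1922621 , 209.08183323],
       [  0.        ,   0.        ,   1.        ]]), 'hand_eye': array([[ 9.99999972e-01,  1.14389439e-04, -2.08426077e-04,
        -7.60482405e-06],
       [ 2.33902007e-04, -3.16195512e-01,  9.48694020e-01,
        -1.81529161e-01],
       [ 4.26171872e-05, -9.48694042e-01, -3.16195530e-01,
         8.15736555e-02],
       [ 0.00000000e+00,  0.00000000e+00,  0.00000000e+00,
         1.00000000e+00]])} 0.0187
['MotionError', 'grip_depth', 'read_state']
top tumbler {'at': [0.7005, 0.1298, 0.0011], 'confidence': 0.4}
top elephant {'at': [0.5834, -0.0707, -0.0021], 'confidence': 0.63}
top glass_jar {'at': [0.5572, 0.2509, -0.0], 'confidence': 0.6}
top coil_stand {'at': [0.5201, 0.4385, -0.0002], 'confidence': 0.87}
top spring_clip {'at': [0.383, -0.3363, 0.0014], 'confidence': 0.62}
top spectacle_case {'at': [0.5629, -0.4085, 0.0031], 'confidence': 0.6}
top book {'at': [0.3444, 0.4498, -0.0004], 'confidence': 0.74}
top book {'at': [0.6972, 0.127, 0.0038], 'confidence': 0.22}
```

The networks, the given sizes and the pictures agree. In scene0 the lamp is at about (298,240), the shade at (316,200), the jar at (352,245) and the elephant at (246,250). In top0 the lamp foot is at (266,228) and the shade at (247,174). Lamp yaw comes out at about 15.5°. I'll write a helper, then start moving.

```bash
cat > h.py <<'E'
from station import *
import numpy as np
from scipy.spatial.transform import Rotation as R
YAW=np.radians(15.5)
def lampax(yaw=YAW):
    return np.array([np.cos(yaw),np.sin(yaw),0]),np.array([-np.sin(yaw),np.cos(yaw),0]),np.array([0,0,1.])
def Rt(lean,yaw=YAW):
    u,v,z=lampax(yaw); L=np.radians(lean)
    y=np.sin(L)*u-np.cos(L)*z; x=-v
    return np.column_stack([x,y,np.cross(x,y)])
def delta(pos,lean,yaw=YAW):
    s=robot.read_state(); M=R.from_rotvec(s['orientation']).as_matrix()
    d=M.T@(np.array(pos)-s['tcp_pos']); T=Rt(lean,yaw)
    print('t',round(s['t'],2),'tcp',s['tcp_pos'].round(4),'F',s['contact_force'].round(1),'grip',round(s['grip_width'],3))
    print('shift mm',(d*1e3).round(1),'norm',(d/.075).round(3),'turn deg',np.degrees(R.from_matrix(M.T@T).as_rotvec()).round(2),'norm',(R.from_matrix(M.T@T).as_rotvec()/np.pi).round(4))
def grasp_tcp(pin_c,lean,back=0,yaw=YAW):
    return pin_c+Rt(lean,yaw)[:,1]*(robot.grip_depth-back)
E
python3 -m inch '[[0,-0.4,0,0,0.0092,0],[0,-0.4,0,0.0357,0.0092,0],[0,-0.3,0,0.0357,0.0092,0],[0,0,0,0.0357,0.0092,0],[0,0,0,0.0357,0.0092,0]]' 1 30
python3 -m inch '[[0,0,0,0.0357,0,0],[0,0,0,0.0357,0,0],[0,0,0,0.0357,0,0],[0,0,0,0,0,0]]'
python3 - <<'E'
from h import *
u,v,z=lampax()
# hole centre estimates
hole=np.array([.5705,.1213,.146]); c=hole-.013*v
print(c)
delta(grasp_tcp(c,45,.14),45)
E
```

```text
t: 1.42
tcp_pos: [0.2604, -0.5973, 0.2787]
orientation: [-0.94, 0.734, -1.141]
contact_force: [0.8, -0.2, -1.0]
grip_width: 1.0
t: 1.75
tcp_pos: [0.2573, -0.5953, 0.2704]
orientation: [-0.647, 0.533, -1.217]
contact_force: [-0.3, 0.6, -1.3]
grip_width: 1.001
[0.5739741 0.1087728 0.146    ]
t 1.75 tcp [ 0.2573 -0.5953  0.2704] F [-0.3  0.6 -1.3] grip 1.001
shift mm [-592.3  329.6  246.5] norm [-7.897  4.395  3.287] turn deg [-0.12 -1.32 -1.31] norm [-0.0006 -0.0073 -0.0073]
```

```bash

python3 -m inch '[[-0.43,0.22,0.2,0,-0.0073,-0.0073],[-0.43,0.22,0.2,0,0,0],[-0.43,0.22,0.2,0,0,0],[-0.43,0.22,0.2,0,0,0],[-0.43,0.22,0.2,0,0,0]]'
python3 -m inch '[[-0.43,0.22,0.2,0,0,0],[-0.43,0.22,0.2,0,0,0],[-0.43,0.22,0.2,0,0,0],[-0.43,0.22,0.2,0,0,0],[-0.43,0.22,0.2,0,0,0]]'
python3 -m inch '[[-0.43,0.22,0.2,0,0,0],[-0.43,0.22,0.2,0,0,0],[-0.43,0.22,0.2,0,0,0],[-0.43,0.22,0.2,0,0,0],[0,0,0,0,0,0]]'
python3 - <<'E'
from h import *
u,v,z=lampax()
c=np.array([.574,.1088,.146])
delta(grasp_tcp(c,45,.14),45)
E
```

```text
t: 2.17
tcp_pos: [0.3242, -0.4084, 0.2692]
orientation: [-0.679, 0.503, -1.226]
contact_force: [0.4, 0.5, -0.0]
grip_width: 1.006
t: 2.58
tcp_pos: [0.3873, -0.2231, 0.2627]
orientation: [-0.679, 0.502, -1.227]
contact_force: [1.0, 0.1, -0.0]
grip_width: 1.002
t: 3.0
tcp_pos: [0.4385, -0.0679, 0.2579]
orientation: [-0.68, 0.493, -1.214]
contact_force: [0.0, -0.4, -0.4]
grip_width: 1.001
t 3.0 tcp [ 0.4385 -0.0679  0.2579] F [ 0.  -0.4 -0.4] grip 1.001
shift mm [-132.4   84.5   49.5] norm [-1.766  1.126  0.659] turn deg [ 0.01  1.23 -0.41] norm [ 0.0001  0.0069 -0.0023]
```

```bash

python3 -m inch '[[-0.44,0.2,0.16,0,0.0069,-0.0023],[-0.44,0.2,0.16,0,0,0],[-0.44,0.2,0.16,0,0,0],[-0.44,0.2,0.16,0,0,0],[0,0,0,0,0,0]]'
python3 - <<'E'
from h import *
import cv2
u,v,z=lampax()
c=np.array([.574,.1088,.146])
delta(grasp_tcp(c,45,.14),45)
s=robot.read_state()
p,d=camera("wrist"); cv2.imwrite("pics/w1.png",p[:,:,::-1])
for th in ["pin_tip","tube_hole_1","switch_front","lamp","lamp_shade"]:
    for r in spot_point(th,"wrist")[:2]: print(th,r)
camera("top");camera("scene")
for n in ["top","scene"]:
  for th in ["pin_tip","tube_hole_1","lamp_shade","switch_front"]:
    for r in spot_point(th,n)[:1]: print(n,th,r)
E
```

```text
t: 3.42
tcp_pos: [0.4761, 0.0809, 0.2493]
orientation: [-0.669, 0.51, -1.223]
contact_force: [0.5, -0.2, -0.3]
grip_width: 0.997
t 3.42 tcp [0.4761 0.0809 0.2493] F [ 0.5 -0.2 -0.3] grip 0.997
shift mm [-0.6 23.7 -1. ] norm [-0.008  0.316 -0.013] turn deg [ 0.06  0.06 -0.32] norm [ 0.0003  0.0004 -0.0018]
pin_tip {'at': [0.5724, 0.1264, 0.1502], 'confidence': 0.36}
tube_hole_1 {'at': [0.572, 0.1186, 0.1546], 'confidence': 0.88}
switch_front {'at': [0.4373, 0.0724, 0.0372], 'confidence': 0.96}
switch_front {'at': [0.5215, 0.4371, -0.0007], 'confidence': 0.15}
lamp {'at': [0.4995, 0.0858, -0.0019], 'confidence': 0.81}
lamp_shade {'at': [0.6245, 0.1204, 0.2356], 'confidence': 0.77}
lamp_shade {'at': [0.6958, 0.1305, 0.0028], 'confidence': 0.65}
top tube_hole_1 {'at': [0.5719, 0.1179, 0.1487], 'confidence': 0.67}
top lamp_shade {'at': [0.6282, 0.1226, 0.2278], 'confidence': 0.91}
top switch_front {'at': [0.4369, 0.069, 0.0374], 'confidence': 0.55}
scene tube_hole_1 {'at': [0.6262, 0.1178, 0.23], 'confidence': 0.69}
scene lamp_shade {'at': [0.624, 0.1192, 0.2294], 'confidence': 0.95}
scene switch_front {'at': [0.4399, 0.0707, 0.0366], 'confidence': 0.61}
```

View pics/w1.png

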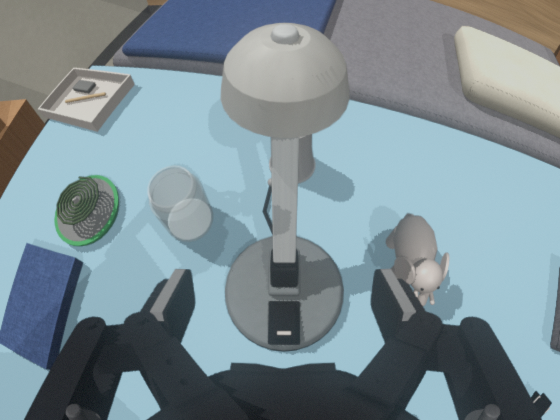

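```bash
cat >> h.py <<'E'
def tubemeas(save=None):
    import cv2
    s=robot.read_state(); M=R.from_rotvec(s['orientation']).as_matrix()
    p,d=camera("wrist"); c=get_calibration("wrist"); K=c['K']; H=np.array(c['hand_eye'])
    if save: cv2.imwrite(save,p[:,:,::-1])
    vv,uu=np.mgrid[0:420,0:560]; a=(uu-K[0,2])/K[0,0]; b=(vv-K[1,2])/K[1,1]
    th=np.hypot(a,b); f=np.where(th>1e-6,np.tan(th)/np.maximum(th,1e-6),1)
    P=np.stack([a*f*d,b*f*d,d],-1); ok=d>0
    T=P@H[:3,:3].T+H[:3,3]; W=T@M.T+s['tcp_pos']
    return s,p,d,ok,T,W
E
python3 - <<'E'
from h import *
s,p,d,ok,T,W=tubemeas()
u,v,z=lampax()
# tube rows
for r in range(140,245,8):
    w=W[r,255:315]; t=T[r,255:315]; 
    m=ok[r,255:315]&(w[:,2]>.07)&(w[:,2]<.26)
    m&=np.abs(d[r,255:315]-np.median(d[r,282:289]))<.015
    cols=np.where(m)[0]+255
    A=w[m]; print(r,cols.min(),cols.max(),A.mean(0).round(4),'width',round(np.ptp(t[m][:,0])*1e3,1),'toolx mid',round((t[m][:,0].min()+t[m][:,0].max())*500,1), 'W mid',((A[0]+A[-1])/2).round(4))
E
```

```text
140 284 297 [0.6803 0.1118 0.0878] width 18.1 toolx mid 11.0 W mid [0.6816 0.1119 0.0863]
148 284 290 [0.6764 0.1156 0.0735] width 8.4 toolx mid 6.2 W mid [0.677  0.1157 0.0727]Traceback (most recent call last):
  File "<stdin>", line 10, in <module>
    return umr_minimum(a, axis, None, out, keepdims, initial, where)
ValueError: zero-size array to reduction operation minimum which has no identity
```

```bash
python3 - <<'E'
from h import *
s,p,d,ok,T,W=tubemeas()
for r in (140,180,220,240): print(r,d[r,262:310:2].round(3))
E
```

```text
140 [0.293 0.292 0.292 0.293 0.294 0.293 0.294 0.293 0.295 0.293 0.295 0.428
 0.43  0.429 0.432 0.435 0.437 0.44  0.446 0.454 0.545 0.545 0.544 0.544]
180 [0.316 0.316 0.317 0.318 0.317 0.318 0.317 0.316 0.316 0.317 0.316 0.319
 0.505 0.504 0.506 0.505 0.508 0.508 0.508 0.508 0.508 0.507 0.508 0.509]
220 [0.342 0.343 0.342 0.343 0.344 0.342 0.344 0.344 0.344 0.343 0.344 0.345
 0.479 0.476 0.478 0.478 0.478 0.478 0.477 0.477 0.479 0.478 0.477 0.478]
240 [0.359 0.36  0.359 0.359 0.359 0.359 0.359 0.358 0.359 0.36  0.359 0.361
 0.44  0.441 0.439 0.441 0.439 0.439 0.44  0.439 0.442 0.447 0.464 0.464]
```

```bash
python3 - <<'E'
from h import *
import cv2
s,p,d,ok,T,W=tubemeas()
M=R.from_rotvec(s['orientation']).as_matrix()
c=get_calibration("wrist"); K=c['K']; H=np.array(c['hand_eye'])
crop=cv2.resize(p[120:260,230:340],None,fx=5,fy=4,interpolation=cv2.INTER_NEAREST); cv2.imwrite('pics/crop1.png',crop[:,:,::-1])
g=cv2.cvtColor(p,cv2.COLOR_RGB2HSV)[:,:,1].astype(int)
for r in range(145,250,15):
    print(r,g[r,262:310:1])
# depth/colour shift check using saturation-vs-depth edges: fingers
for r in (330,):
    print(d[r,80:200:4].round(2)); print(p[r,80:200:4,2])
E
```

```text
145 [ 8  7  7  7  8  7  7  7  5  7  7  7  5  7  5  7  5  8  7  8  8  7  9  7
  9  9  4  9 11 11  7  9  9 11 11 11  9 14 23 51 59 57 57 58 58 59 58 57]
160 [ 7  7  8  8  8  7  7  7  7  7  8  5  8  8  7  5  7  7  7  7  8  9 13  9
  9  9  9  6  7  9  9 11 13 11 14 14 18 11 16 14 17 21 27 47 63 66 65 65]
175 [ 8  8  8  8  8  7  8  6  8 10  7  7  8  7  8  8  7  8  8  8  8 11 13  9
 11 11  9 11 13 11  9 11 11 13 13 13 10 16 38 60 65 65 63 66 66 64 66 67]
190 [ 8  6  8 10  8  8  8  8  8  8  8  8  6  6  8  8  8 10  8  8 10 10 38 57
 57 57 58 56 57 57 57 58 56 57 57 58 56 57 57 57 58 57 62 60 63 69 69 66]
205 [ 8  8  6  6  6  6  6  8  8  8  6  8  8  7  6  6  6  8  6  8  6 10 28 57
 57 58 57 57 57 57 57 57 57 56 59 58 56 57 57 58 57 57 57 57 57 58 57 57]
220 [11 13  9 11  9  9  9  9  9 13 11 11 11  9  9  7  9 11 11 11  9 11 35 56
 57 58 58 57 57 57 57 56 57 58 57 58 57 56 56 57 58 57 58 57 58 57 57 57]
235 [11 11  9  9  8  7 11  9  7  7  9  7  9  7  7 10  6  8  6  6  8  7 11 24
 27 33 38 45 55 59 60 58 60 58 57 57 58 57 56 57 57 57 59 58 57 57 58 57]
[0.09 0.09 0.09 0.09 0.09 0.09 0.1  0.1  0.1  0.1  0.1  0.1  0.1  0.1
 0.1  0.1  0.1  0.1  0.1  0.1  0.1  0.1  0.11 0.11 0.12 0.12 0.13 0.41
 0.4  0.41]
[ 50  51  48  45  54  53  45  44  44  45  56  59  56  60  60  59  59  63
  59  60  62  61  58  53  58  56  66 208 208 209]
```

View pics/crop1.png

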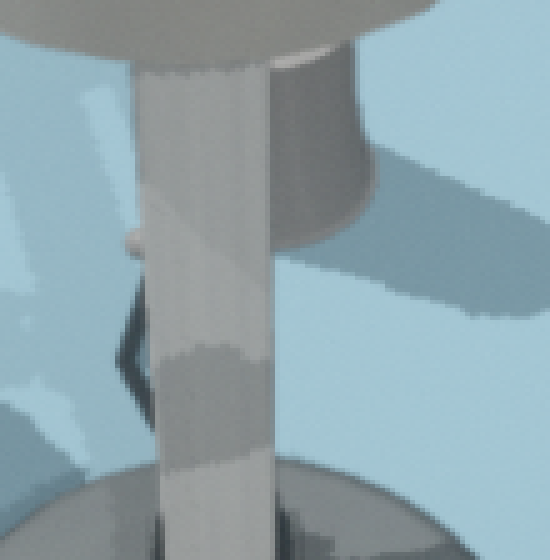

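```bash
cat >> h.py <<'E'
def tube(rows,lo,hi,save=None):
    s,p,d,ok,T,W=tubemeas(save)
    C=[];Tm=[]
    for r in rows:
        dd=d[r,lo:hi]; m=(dd>0)&(dd<.38)&(np.abs(dd-np.median(dd[(dd>0)&(dd<.38)]))<.012)
        # plane of upper face only: edges
        A=W[r,lo:hi][m]; B=T[r,lo:hi][m]
        i,j=B[:,0].argmin(),B[:,0].argmax()
        print(r,np.where(m)[0].min()+lo,np.where(m)[0].max()+lo,'w',round((B[j,0]-B[i,0])*1e3,1),'toolx',round((B[j,0]+B[i,0])*500,1),((A[i]+A[j])/2).round(4))
        C.append((A[i]+A[j])/2)
    C=np.array(C); D=np.linalg.svd(C-C.mean(0))[2][0]; D*=np.sign(D[2])
    print('mean',C.mean(0).round(4),'dir',D.round(3),'yaw',np.degrees(np.arctan2(D[1],D[0])).round(2),'elev',np.degrees(np.arcsin(D[2])).round(2))
    return s,p,d,T,W,C,D
E
python3 - <<'E'
from h import *
s,p,d,T,W,C,D=tube(range(142,236,6),245,300)
print(s['tcp_pos'],s['qd'].round(3))
for r in range(177,185): print(r,d[r,250:264].round(3))
for px in ((180,257),(181,257),(210,255),(205,256)): print(px,W[px].round(4))
delta(grasp_tcp(np.array([.574,.1088,.146]),45,.14),45)
E
```

```text
142 256 283 w 24.9 toolx -12.1 [0.5867 0.1111 0.1985]
148 256 284 w 26.1 toolx -11.7 [0.5845 0.1102 0.1924]
154 257 284 w 25.4 toolx -11.4 [0.5817 0.1091 0.1871]
160 257 284 w 25.6 toolx -11.4 [0.5787 0.1084 0.1816]
166 257 284 w 26.0 toolx -11.6 [0.576  0.108  0.1753]
172 258 284 w 25.1 toolx -11.2 [0.5721 0.1065 0.1711]
178 258 284 w 25.3 toolx -11.3 [0.569  0.1058 0.1651]
184 258 284 w 25.7 toolx -11.5 [0.566  0.1052 0.1589]
190 259 284 w 24.9 toolx -11.1 [0.5623 0.1039 0.1537]
196 259 284 w 25.2 toolx -11.2 [0.5589 0.1032 0.1477]
202 260 284 w 24.5 toolx -10.8 [0.5559 0.102  0.1408]
208 260 284 w 24.8 toolx -11.0 [0.5522 0.1012 0.1347]
214 260 284 w 25.2 toolx -11.1 [0.5484 0.1004 0.1283]
220 261 283 w 23.2 toolx -11.2 [0.5443 0.0994 0.1226]
226 261 284 w 24.7 toolx -10.9 [0.5411 0.0983 0.1143]
232 261 284 w 25.1 toolx -11.0 [0.5369 0.0974 0.1078]
mean [0.5634 0.1044 0.155 ] dir [0.485 0.132 0.865] yaw 15.2 elev 59.83
[0.47734432 0.07000773 0.24873895] [ 0.004  0.001 -0.001  0.002 -0.    -0.   ]
177 [0.512 0.511 0.512 0.511 0.512 0.51  0.511 0.334 0.316 0.314 0.316 0.314
 0.316 0
[... 259 characters left out ...]
0.316
 0.316 0.317]
181 [0.508 0.509 0.509 0.507 0.507 0.333 0.331 0.33  0.319 0.318 0.318 0.318
 0.318 0.317]
182 [0.508 0.507 0.507 0.507 0.508 0.333 0.331 0.331 0.32  0.319 0.318 0.317
 0.318 0.318]
183 [0.506 0.507 0.505 0.507 0.506 0.335 0.333 0.331 0.321 0.318 0.318 0.317
 0.319 0.317]
184 [0.508 0.505 0.505 0.505 0.506 0.504 0.334 0.333 0.32  0.32  0.318 0.319
 0.319 0.319]
(180, 257) [0.571  0.1218 0.152 ]
(181, 257) [0.5694 0.1212 0.1527]
(210, 255) [0.6038 0.1458 0.0064]
(205, 256) [0.6126 0.1469 0.0055]
t 4.42 tcp [0.4773 0.07   0.2487] F [ 0.3  0.  -0.6] grip 0.999
shift mm [-11.8  24.4   0.5] norm [-0.157  0.326  0.006] turn deg [ 0.08 -0.77  0.51] norm [ 0.0005 -0.0043  0.0028]
```

```bash
sed -i 's/radians(15.5)/radians(15.3)/' h.py
python3 -m inch '[[-0.16,0.15,0,0,-0.0043,0.0028],[0,0,0,0,0,0],[0,0,0,0,0,0]]'
python3 - <<'E'
from h import *
delta(grasp_tcp(np.array([.577,.1083,.149]),45,.0),45)
s,p,d,T,W,C,D=tube(range(155,225,10),245,320,'pics/w2.png')
E
```

```text
t: 4.67
tcp_pos: [0.4816, 0.0842, 0.2401]
orientation: [-0.671, 0.511, -1.227]
contact_force: [-0.5, -0.5, 1.0]
grip_width: 1.001
t 4.67 tcp [0.4816 0.0842 0.2401] F [-0.5 -0.5  1. ] grip 1.001
shift mm [  2.5 152.7   5.5] norm [0.033 2.036 0.074] turn deg [ 0.16  0.16 -0.22] norm [ 0.0009  0.0009 -0.0012]
155 272 299 w 24.4 toolx 2.6 [0.5814 0.1093 0.1875]
165 272 299 w 24.6 toolx 2.7 [0.5755 0.1076 0.1803]
175 272 299 w 25.2 toolx 2.7 [0.5719 0.1066 0.1692]
185 272 298 w 24.7 toolx 2.2 [0.5663 0.1055 0.1604]
195 272 298 w 25.2 toolx 2.3 [0.5612 0.104  0.1503]
205 273 298 w 24.7 toolx 2.9 [0.5556 0.1019 0.1407]
215 273 297 w 24.1 toolx 2.4 [0.5494 0.1007 0.131 ]
mean [0.5659 0.1051 0.1599] dir [0.476 0.13  0.87 ] yaw 15.28 elev 60.44
```

View pics/w2.png

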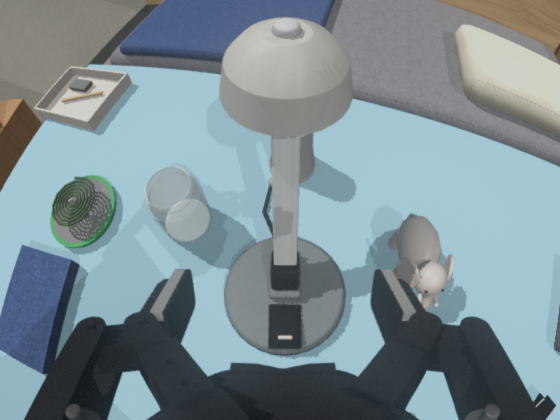

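```bash

python3 -m inch '[[0.03,0.3,0.03,0,0,0],[0,0.4,0.02,0,0,0],[0,0.4,0.02,0,0,0],[0,0.3,0,0,0,0],[0,0,0,0,0,0]]'
python3 -m inch '[[0,0,0,0,0,0],[0,0,0,0,0,0]]'
python3 - <<'E'
from h import *
delta(grasp_tcp(np.array([.577,.1083,.149]),45,.0),45)
s,p,d,T,W,C,D=tube(range(115,225,15),225,340,'pics/w3.png')
E
```

```text
t: 5.13
tcp_pos: [0.557, 0.1027, 0.1653]
orientation: [-0.675, 0.518, -1.225]
contact_force: [-1.3, 0.3, -0.7]
grip_width: 0.998
t: 5.3
tcp_pos: [0.5578, 0.1018, 0.1713]
orientation: [-0.67, 0.509, -1.23]
contact_force: [-0.1, -0.6, 1.1]
grip_width: 1.003
t 5.3 tcp [0.5578 0.1018 0.1713] F [-0.1 -0.6  1.1] grip 1.003
shift mm [-1.1 48.8 -1.5] norm [-0.015  0.65  -0.02 ] turn deg [ 0.    0.14 -0.1 ] norm [ 0.      0.0008 -0.0005]
115 225 339 w 48.1 toolx -0.2 [0.5806 0.1084 0.2571]
130 225 339 w 49.9 toolx -0.1 [0.579  0.1079 0.2492]
145 225 339 w 52.1 toolx -0.3 [0.5774 0.1076 0.2405]
160 225 339 w 54.4 toolx -0.2 [0.5754 0.1069 0.2315]
175 259 303 w 25.6 toolx -0.9 [0.5877 0.1111 0.1976]
190 260 302 w 25.0 toolx -1.0 [0.5823 0.1096 0.1898]
205 261 302 w 25.3 toolx -0.6 [0.578  0.1081 0.1791]
220 261 301 w 25.4 toolx -1.0 [0.5722 0.1068 0.17  ]
mean [0.5791 0.1083 0.2143] dir [ 0.01  -0.007  1.   ] yaw -36.75 elev 89.31
```

View pics/w3.png

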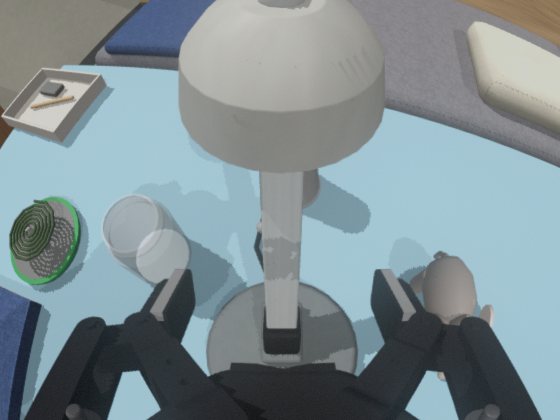

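```bash

python3 -m inch '[[-0.013,0.2,-0.02,0,0,0],[0,0.25,0,0,0,0],[0,0.2,0,0,0,0],[0,0,0,0,0,0],[0,0,0,0,0,0]]'
python3 -m inch '[[0,0,0,0,0,0],[0,0,0,0,0,0]]'
python3 - <<'E'
from h import *
delta(grasp_tcp(np.array([.577,.1083,.149]),45,.0),45)
import cv2
s,p,d,ok,T,W=tubemeas('pics/w4.png')
q,_=camera('top'); cv2.imwrite('pics/t4.png',cv2.resize(q[130:280,180:360],None,fx=4,fy=4)[:,:,::-1])
E
```

```text
t: 5.77
tcp_pos: [0.5896, 0.1119, 0.1359]
orientation: [-0.67, 0.509, -1.229]
contact_force: [0.4, 0.3, 0.7]
grip_width: 1.0
t: 5.93
tcp_pos: [0.5898, 0.1118, 0.1364]
orientation: [-0.669, 0.507, -1.23]
contact_force: [0.4, -0.4, 0.2]
grip_width: 1.001
t 5.93 tcp [0.5898 0.1118 0.1364] F [ 0.4 -0.4  0.2] grip 1.001
shift mm [-0.   0.4 -0.5] norm [-0.     0.006 -0.006] turn deg [-0.07  0.17 -0.08] norm [-0.0004  0.0009 -0.0004]
```

View pics/w4.png

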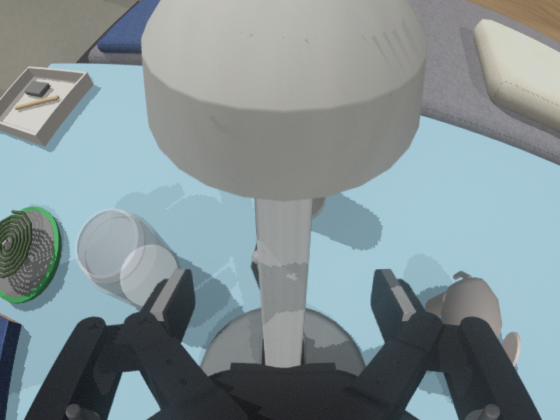

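View pics/t4.png

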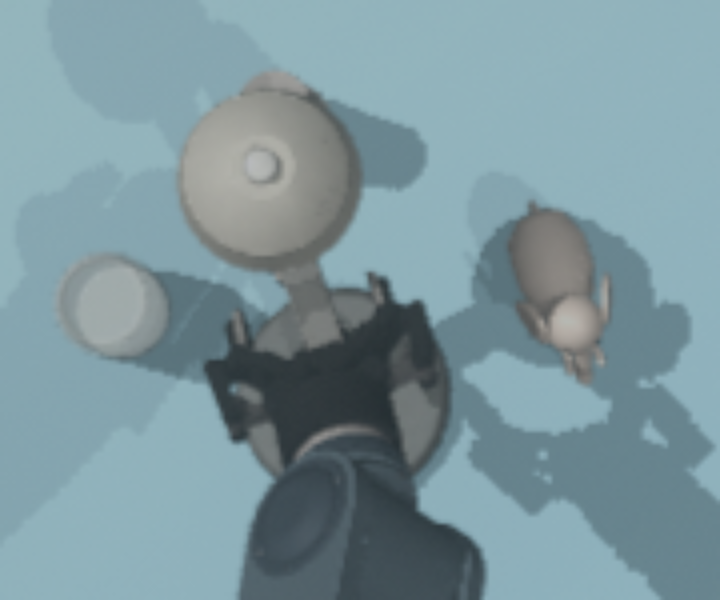

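```bash
python3 - <<'E'
from h import *
s,p,d,ok,T,W=tubemeas()
for r in range(248,268,2): print(r,d[r,250:264].round(3))
for px in ((256,255),(258,255),(260,255)): print(px,W[px].round(4),(T[px]*1e3).round(1))
print('pad tips L,R',(T[280,182]*1e3).round(1),(T[278,185]*1e3).round(1),(T[278,390]*1e3).round(1))
E
```

```text
248 [0.339 0.34  0.34  0.339 0.341 0.333 0.333 0.159 0.157 0.157 0.157 0.156
 0.157 0.158]
250 [0.339 0.338 0.337 0.338 0.333 0.178 0.179 0.16  0.157 0.158 0.157 0.158
 0.158 0.159]
252 [0.337 0.338 0.337 0.18  0.178 0.179 0.178 0.161 0.158 0.158 0.158 0.158
 0.159 0.158]
254 [0.336 0.336 0.18  0.177 0.178 0.176 0.177 0.178 0.16  0.16  0.159 0.158
 0.159 0.159]
256 [0.336 0.336 0.178 0.178 0.178 0.177 0.177 0.176 0.161 0.16  0.16  0.159
 0.16  0.16 ]
258 [0.335 0.334 0.178 0.178 0.178 0.177 0.177 0.177 0.162 0.16  0.161 0.16
 0.16  0.16 ]
260 [0.334 0.334 0.18  0.178 0.178 0.177 0.176 0.177 0.161 0.162 0.161 0.16
 0.161 0.16 ]
262 [0.333 0.329 0.326 0.327 0.178 0.177 0.178 0.178 0.163 0.163 0.163 0.162
 0.162 0.162]
264 [0.332 0.325 0.326 0.326 0.325 0.325 0.326 0.18  0.165 0.163 0.163 0.162
 0.161 0.161]
266 [0.326 0.324 0.325 0.324 0.323 0.324 0.326 0.33  0.167 0.164 0.164 0.163
 0.163 0.162]
(256, 255) [0.5715 0.1226 0.1519] [-15.2 -21.7   0.9]
(258, 255) [0.5706 0.1223 0.1514] [-15.2 -22.   -0.1]
(260, 255) [0.5696 0.1221 0.1511] [-15.2 -22.5  -1.1]
pad tips L,R [-42.9 -66.   11.1] [-42.7 -62.2   9.9] [ 46.6 -64.1  10.7]
```

```bash

python3 -m inch '[[0,0,0,0,0,0],[0,0,0,0,0,0],[0,0,0,0,0,0],[0,0,0,0,0,0],[0,0,0,0,0,0]]' -1 70
python3 -m inch '[[0,0,0,0,0,0],[0,0,0,0,0,0],[0,0,0,0,0,0],[0,0,0,0,0,0],[0,0,0,0,0,0]]'
python3 - <<'E'
from h import *
s=robot.read_state();print(s['contact_force'],s['wrist_torque'])
s,p,d,ok,T,W=tubemeas('pics/w5.png')
E
```

```text
t: 6.5
tcp_pos: [0.5895, 0.1121, 0.1345]
orientation: [-0.671, 0.51, -1.229]
contact_force: [0.7, 0.1, 0.1]
grip_width: 0.298
t: 6.92
tcp_pos: [0.5896, 0.1121, 0.1346]
orientation: [-0.671, 0.51, -1.229]
contact_force: [-0.5, 0.3, -0.1]
grip_width: 0.001
[-0.51721802  0.30991453 -0.07408715] [-0.1441466   0.35520647  0.03087413]
```

View pics/w5.png

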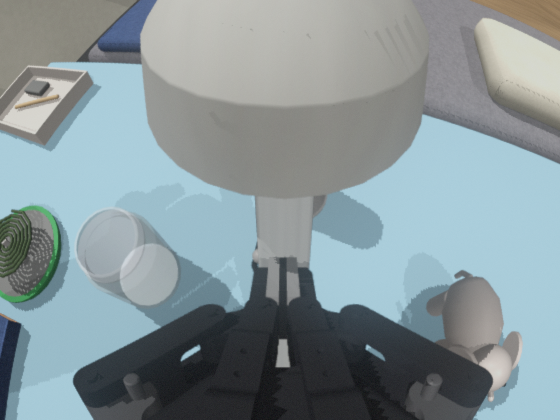

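```bash
python3 - <<'E'
from h import *
s,p,d,ok,T,W=tubemeas()
for r in range(230,360,8): print(r,d[r,262:306:4].round(3),(T[r,274]*1e3).round(0),(T[r,284]*1e3).round(0))
import cv2
q,_=camera('scene'); cv2.imwrite('pics/s5.png',cv2.resize(q[150:310,220:400],None,fx=4,fy=3.7)[:,:,::-1])
E
```

```text
230 [0.149 0.149 0.15  0.15  0.15  0.149 0.149 0.149 0.149 0.15  0.15 ] [ -4. -42.  25.] [  1. -43.  25.]
238 [0.153 0.153 0.153 0.153 0.153 0.151 0.151 0.153 0.152 0.153 0.152] [ -4. -41.  20.] [  1. -42.  21.]
246 [0.155 0.155 0.154 0.154 0.156 0.155 0.155 0.155 0.155 0.156 0.156] [ -4. -41.  16.] [  1. -41.  16.]
254 [0.158 0.157 0.157 0.158 0.157 0.159 0.159 0.157 0.157 0.157 0.158] [ -4. -38.  11.] [  1. -39.  11.]
262 [0.162 0.161 0.149 0.15  0.15  0.149 0.15  0.148 0.149 0.161 0.161] [ -4. -47.  11.] [  1. -47.  11.]
270 [0.151 0.15  0.142 0.142 0.143 0.142 0.142 0.142 0.14  0.15  0.15 ] [ -4. -55.  11.] [  1. -56.  11.]
278 [0.144 0.143 0.135 0.135 0.136 0.136 0.136 0.134 0.136 0.135 0.143] [ -4. -62.  11.] [  1. -62.  11.]
286 [0.136 0.129 0.129 0.129 0.129 0.129 0.13  0.128 0.128 0.13  0.137] [ -3. -69.  11.] [  1. -68.  11.]
294 [0.13  0.124 0.123 0.123 0.123 0.123 0.125 0.124 0.123 0.124 0.129] [ -3. -75.  11.] [  1. -74.  10.]
302 [0.114 0.115 0.117 0.116 0.121 0.123 0.122 0.117 0.116 0.116 0.113] [ -3. -82.  12.] [  1. -76.   8.]
310 [0.112 0.112 0.112 0.112 0.12  0.124 0.125 0.113 0.111 0.112 0.111] [ -3. -86.  12.] [  1. -76.   4.]
318 [0.108 0.106 0.107 0.107 0.117 0.125 0.127 0.109 0.107 0.107 0.107] [ -3. -92.  12.] [  1. -76.   0.]
326 [0.103 0.102 0.103 0.107 0.118 0.128 0.128 0.112 0.102 0.104 0.103] [ -3. -93.  10.] [  1. -76.  -4.]
334 [0.092 0.091 0.093 0.116 0.118 0.127 0.128 0.115 0.096 0.091 0.093] [ -3. -86.   0.] [  1. -76.  -9.]
342 [0.088 0.09  0.094 0.116 0.121 0.201 0.201 0.116 0.096 0.089 0.089] [ -3. -88.  -3.] [  1. -18. -65.]
350 [0.086 0.085 0.095 0.117 0.207 0.206 0.207 0.117 0.098 0.087 0.085] [ -3. -88.  -7.] [  1. -16. -74.]
358 [0.082 0.086 0.096 0.114 0.213 0.213 0.212 0.112 0.098 0.089 0.083] [ -3. -91.  -8.] [  1. -13. -85.]
```

View pics/s5.png

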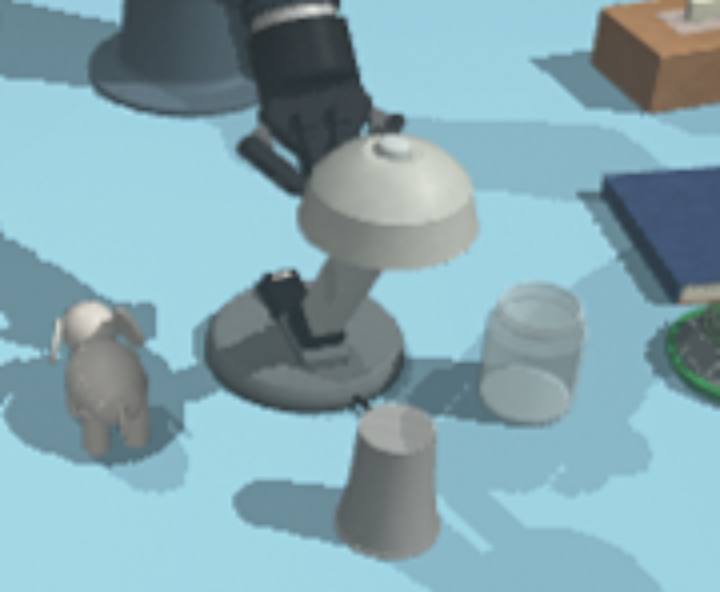

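```bash
python3 -m inch '[[0,0,0,0,0,0],[0,0,0,0,0,0],[0,0,0,0,0,0],[0,0,0,0,0,0],[0,0,0,0,0,0]]' 1 70
python3 -m inch '[[0,0,0,0,0,0],[0,0,0,0,0,0],[0,0,0,0,0,0],[0,0,0,0,0,0],[0,0,0,0,0,0]]'
python3 - <<'E'
from h import *
s=robot.read_state(); M=R.from_rotvec(s['orientation']).as_matrix()
q,d=camera('top'); c=get_calibration('top')
vv,uu=np.mgrid[0:420,0:560]
P=np.stack([(uu-c['K'][0,2])/c['K'][0,0]*d,(vv-c['K'][1,2])/c['K'][1,1]*d,d],-1)
W=(P-c['t'])@c['R']; T=(W-s['tcp_pos'])@M
m=(W[...,2]>.09)&(d>0)&(T[...,1]>-.2)&(np.abs(T[...,0])<.07)&(np.abs(T[...,2])<.03)
for r in range(195,225,2):
    print(r,[(c_,(T[r,c_]*1e3).round(0).astype(int).tolist()) for c_ in range(232,292) if m[r,c_]][::5])
s,p,d,ok,T,W=tubemeas('pics/w6.png')
m=(d>0)&(np.abs(T[...,0])<.075)&(np.abs(T[...,0])>.025)&(T[...,2]>-.02)&(T[...,2]<.02)&(W[...,2]>.12)
print('wrist max y',np.sort(T[m][:,1])[-20:])
print(s['grip_width'])
E
```

```text
t: 7.48
tcp_pos: [0.5895, 0.1121, 0.1346]
orientation: [-0.671, 0.51, -1.229]
contact_force: [0.6, 0.8, -0.5]
grip_width: 0.707
t: 7.9
tcp_pos: [0.5895, 0.1121, 0.1346]
orientation: [-0.671, 0.51, -1.229]
contact_force: [-0.5, -0.0, 0.1]
grip_width: 1.0
195 [(259, [17, -29, 10])]
197 [(254, [3, -40, 17]), (259, [16, -38, 10])]
199 [(249, [-12, -23, 1]), (254, [2, -42, 11]), (259, [15, -40, 5]), (276, [58, -60, 5])]
201 [(251, [-8, -39, 5]), (256, [5, -35, -3]), (261, [17, -20, -19]), (276, [57, -71, 7])]
203 [(252, [-7, -35, -6]), (257, [6, -32, -13]), (273, [48, -79, 10])]
205 [(253, [-6, -35, -14]), (258, [7, -31, -21]), (273, [47, -88, 11]), (278, [59, -86, 5])]
207 [(240, [-39, -54, 8]), (259, [8, -32, -28]), (278, [58, -102, 12]), (283, [70, -106, 10])]
209 [(238, [-46, -60, 8]), (275, [49, -103, 9]), (280, [61, -105, 6])]
211 [(237, [-50, -63, 5]), (270, [35, -114, 16]), (275, [47, -112, 10]), (280, [60, -105, -1])]
213 [(237, [-50, -72, 6]), (242, [-39, -64, -6]), (272, [39, -122, 15]), (277, [51, -99, -9]), (282, [63, -127, 10])]
215 [(237, [-51, -81, 7]), (242, [-39, -80, 1]
[... 559 characters left out ...]
30, 19]), (252, [-15, -136, 20]), (257, [-4, -130, 10]), (262, [9, -138, 12]), (267, [21, -145, 14]), (272, [33, -143, 7]), (277, [45, -147, 7]), (282, [57, -147, 1]), (287, [70, -153, 2])]
223 [(232, [-67, -112, 12]), (237, [-56, -106, 1]), (242, [-44, -100, -8]), (247, [-30, -117, 1]), (252, [-16, -142, 19]), (257, [-4, -142, 14]), (270, [28, -170, 27]), (275, [39, -155, 9]), (280, [51, -154, 3]), (285, [63, -157, 1])]
wrist max y [-0.05260329 -0.05250866 -0.0524202  -0.05241962 -0.05234245 -0.05229643
 -0.0522469  -0.05219324 -0.05217406 -0.0521295  -0.05212827 -0.05211125
 -0.05209732 -0.05209578 -0.05208797 -0.05182555 -0.05173806 -0.05166934
 -0.05164578 -0.05160883]
1.0000847313391779
```

Both cameras show the same thing: the real fingertips are about 41 mm behind the reported TCP, so the fingers shut in front of the tube without touching it. I'll advance by what the cameras measured and check the shade clearance on the way in.

```bash

python3 -m inch '[[0,0.15,0,0,0,0],[0,0.15,0,0,0,0],[0,0,0,0,0,0],[0,0,0,0,0,0],[0,0,0,0,0,0]]'
python3 - <<'E'
from h import *
s,p,d,ok,T,W=tubemeas('pics/w7.png')
print(s['tcp_pos'],s['contact_force'].round(1))
m=(d>0)&(np.abs(T[...,0])<.06)&(W[...,2]>.21)&(T[...,2]>.02)
i=np.where(m)
# shade: min z in tool frame by along-y
t=T[m]; k=t[:,2].argsort()[:300]
print('shade lowest tool z (mm):',(t[k][::50]*1e3).round(0))
E
```

```text
t: 8.42
tcp_pos: [0.6047, 0.1164, 0.1188]
orientation: [-0.671, 0.51, -1.229]
contact_force: [-0.0, -0.5, 0.6]
grip_width: 0.998
[0.60468308 0.11637097 0.11880789] [-0.  -0.5  0.6]
shade lowest tool z (mm): [[ -20. -137.   20.]
 [ -15. -139.   20.]
 [  13. -133.   20.]
 [  15. -134.   20.]
 [  13. -136.   20.]
 [ -18. -137.   20.]]
```

View pics/w7.png

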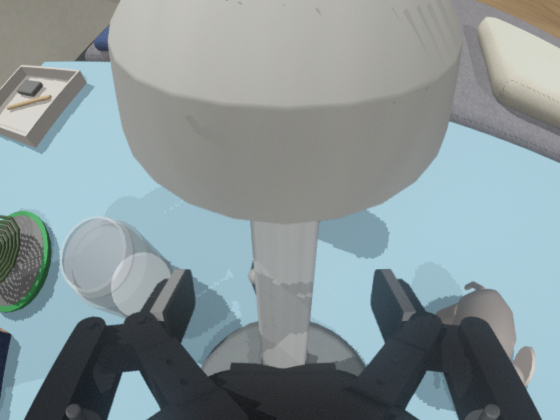

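```bash

python3 -m inch '[[0,0.12,0,0,0,0],[0,0.14,0,0,0,0],[0,0,0,0,0,0],[0,0,0,0,0,0],[0,0,0,0,0,0]]'
python3 - <<'E'
from h import *
s,p,d,ok,T,W=tubemeas('pics/w8.png')
print(s['tcp_pos'],s['contact_force'].round(1))
for r in range(210,300,6): print(r,(T[r,284]*1e3).round(0),W[r,284].round(3), d[r,244:264:2].round(3))
for r in range(268,290,4):print(r,(T[r,246:260:2]*1e3).round(0).tolist())
E
```

```text
t: 8.88
tcp_pos: [0.618, 0.12, 0.1053]
orientation: [-0.67, 0.509, -1.229]
contact_force: [-0.2, -0.0, -0.2]
grip_width: 0.999
[0.61796624 0.1200101  0.1053267 ] [-0.2 -0.  -0.2]
210 [   0. -132.   65.] [0.572 0.107 0.244] [0.053 0.052 0.053 0.053 0.053 0.053 0.052 0.052 0.052 0.052]
216 [   0. -133.   64.] [0.571 0.107 0.245] [0.053 0.055 0.053 0.055 0.054 0.055 0.054 0.053 0.054 0.054]
222 [   0. -131.   62.] [0.572 0.107 0.242] [0.055 0.056 0.054 0.055 0.055 0.054 0.055 0.054 0.054 0.055]
228 [   0. -130.   61.] [0.571 0.107 0.241] [0.058 0.057 0.057 0.057 0.056 0.057 0.057 0.055 0.056 0.056]
234 [   0. -128.   59.] [0.571 0.107 0.238] [0.059 0.059 0.058 0.059 0.058 0.058 0.058 0.057 0.058 0.   ]
240 [   0. -129.   58.] [0.57  0.106 0.237] [0.058 0.06  0.059 0.059 0.06  0.058 0.059 0.059 0.059 0.059]
246 [   0. -127.   56.] [0.57  0.106 0.235] [0.061 0.061 0.062 0.062 0.061 0.061 0.061 0.061 0.061 0.061]
252 [   0. -126.   54.] [0.569 0.106 0.233] [0.062 0.063 0.063 0.063 0.064 0.062 0.062 0.063 0.063 0.062]
258 [   0. -125.   52.] [0.569 0.106 0.231] [0.304 0.108 0.105 0.106 0.10
[... 893 characters left out ...]
 27.0], [-10.0, -85.0, 27.0], [-9.0, -84.0, 26.0], [-8.0, -85.0, 27.0]]
276 [[-34.0, 78.0, -70.0], [-12.0, -80.0, 22.0], [-0.0, -182.0, 81.0], [-11.0, -84.0, 24.0], [-10.0, -85.0, 25.0], [-9.0, -84.0, 25.0], [-8.0, -85.0, 25.0]]
280 [[-34.0, 76.0, -73.0], [-32.0, 76.0, -73.0], [-11.0, -83.0, 22.0], [-11.0, -83.0, 22.0], [-10.0, -84.0, 23.0], [-9.0, -83.0, 22.0], [-9.0, -83.0, 23.0]]
284 [[-34.0, 74.0, -76.0], [-31.0, 68.0, -73.0], [-12.0, -82.0, 20.0], [-11.0, -82.0, 20.0], [-10.0, -82.0, 20.0], [-9.0, -82.0, 20.0], [-9.0, -84.0, 21.0]]
288 [[-33.0, 71.0, -79.0], [-31.0, 66.0, -75.0], [-12.0, -83.0, 19.0], [-11.0, -82.0, 19.0], [-10.0, -82.0, 18.0], [-10.0, -82.0, 18.0], [-9.0, -83.0, 19.0]]
```

View pics/w8.png

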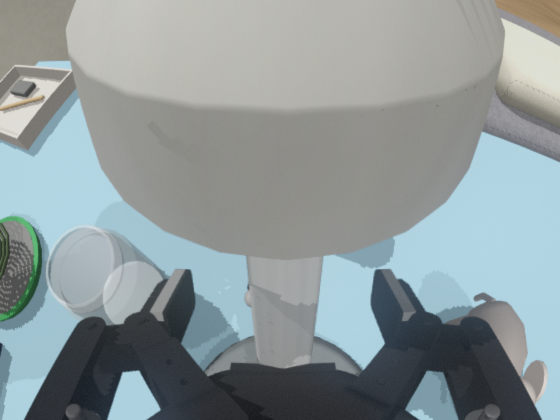

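```bash

python3 -m inch '[[0,0,0,0,0,0],[0,0,0,0,0,0],[0,0,0,0,0,0],[0,0,0,0,0,0],[0,0,0,0,0,0]]' -1 70
python3 -m inch '[[0,0,0,0,0,0],[0,0,0,0,0,0],[0,0,0,0,0,0],[0,0,0,0,0,0]]'
python3 - <<'E'
from h import *
s=robot.read_state();print(s['contact_force'],s['wrist_torque'],s['grip_width']*85)
s,p,d,ok,T,W=tubemeas('pics/w9.png')
E
```

```text
t: 9.35
tcp_pos: [0.6182, 0.1197, 0.105]
orientation: [-0.671, 0.509, -1.23]
contact_force: [-7.6, -27.2, 6.7]
grip_width: 0.298
t: 9.68
tcp_pos: [0.6181, 0.1194, 0.1051]
orientation: [-0.67, 0.51, -1.23]
contact_force: [-6.9, -4.1, 4.1]
grip_width: 0.295
[-6.85402483 -4.09618735  4.14268038] [-0.26286037  0.59601258 -0.29062672] 25.06656132572582
```

View pics/w9.png

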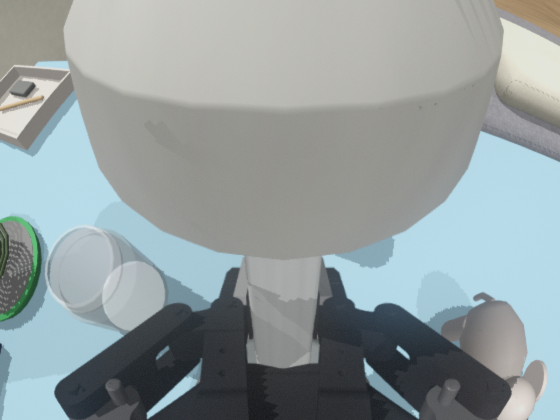

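```bash

python3 -m inch '[[0,-0.0069,0.0258,0,0,0],[0,-0.0069,0.0258,0,0,0],[0,-0.0069,0.0258,0,0,0],[0,-0.0069,0.0258,0,0,0],[0,-0.0069,0.0258,0,0,0]]'
python3 -m inch '[[0,-0.0069,0.0258,0,0,0],[0,-0.0069,0.0258,0,0,0],[0,-0.0069,0.0258,0,0,0],[0,-0.0069,0.0258,0,0,0],[0,-0.0069,0.0258,0,0,0]]'
python3 - <<'E'
from h import *
s=robot.read_state();u,v,z=lampax(); a=.5*u+.866*z
D=s['tcp_pos']-np.array([.6181,.1194,.1051]); print('along',(D@a*1e3).round(1),'F along',(s['contact_force']@a).round(1),'lat',D@v*1e3, 'perp',D@(-.866*u+.5*z)*1e3)
s,p,d,ok,T,W=tubemeas('pics/w10.png')
E
```

```text
t: 10.15
tcp_pos: [0.6205, 0.1202, 0.1098]
orientation: [-0.675, 0.514, -1.229]
contact_force: [-4.0, -8.3, -6.7]
grip_width: 0.297
t: 10.57
tcp_pos: [0.6257, 0.1216, 0.119]
orientation: [-0.674, 0.513, -1.229]
contact_force: [-3.9, -6.5, -6.1]
grip_width: 0.293
along 16.1 F along -8.0 lat 0.10554754977590732 perp 0.09240119570213916
```

View pics/w10.png

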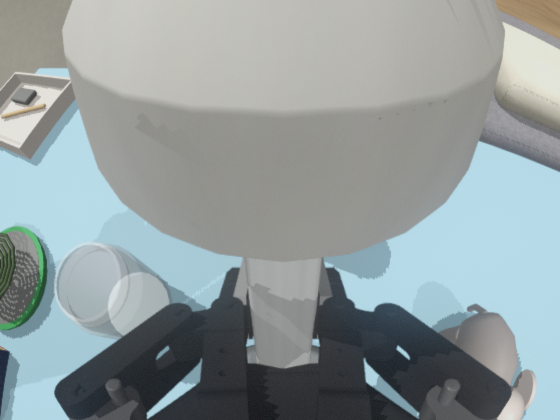

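```bash

python3 -m inch '[[0,-0.0069,0.0258,0,0,0],[0,-0.0069,0.0258,0,0,0],[0,-0.0069,0.0258,0,0,0],[0,-0.0069,0.0258,0,0,0],[0,-0.0069,0.0258,0,0,0]]'
python3 -m inch '[[0,-0.0069,0.0258,0,0,0],[0,-0.0069,0.0258,0,0,0],[0,-0.0069,0.0258,0,0,0],[0,0,0,0,0,0],[0,0,0,0,0,0]]'
cat >> h.py <<'E'
def along(ref=(.6181,.1194,.1051)):
    s=robot.read_state();u,v,z=lampax(); a=.5*u+.866*z
    D=s['tcp_pos']-np.array(ref); print('along',(D@a*1e3).round(1),'F along',(s['contact_force']@a).round(1),'lat',D@v*1e3, 'perp',D@(-.866*u+.5*z)*1e3)
E
python3 -c "
from h import *
along()"
```

```text
t: 11.03
tcp_pos: [0.6306, 0.1229, 0.1277]
orientation: [-0.675, 0.513, -1.229]
contact_force: [-4.9, -7.8, -5.8]
grip_width: 0.294
t: 11.45
tcp_pos: [0.6338, 0.1238, 0.1335]
orientation: [-0.674, 0.513, -1.229]
contact_force: [-6.6, -6.8, -1.8]
grip_width: 0.296
along 32.7 F along -5.6 lat 0.13466069829271474 perp 0.03933411492952621
```

```bash

python3 -m inch '[[0,-0.0035,0.0129,0,0,0],[0,-0.0035,0.0129,0,0,0],[0,-0.0035,0.0129,0,0,0],[0,-0.0035,0.0129,0,0,0],[0,0,0,0,0,0]]'
python3 -c "
from h import *
along()"
python3 -m inch '[[0,-0.0035,0.0129,0,0,0],[0,-0.0035,0.0129,0,0,0],[0,0,0,0,0,0],[0,0,0,0,0,0]]'
python3 -c "
from h import *
along()"
```

```text
t: 11.87
tcp_pos: [0.6364, 0.1245, 0.138]
orientation: [-0.672, 0.512, -1.23]
contact_force: [-10.7, -5.5, 7.5]
grip_width: 0.296
along 38.0 F along 0.6 lat 0.0643437302418054 perp -0.02206852034200915
t: 12.2
tcp_pos: [0.637, 0.1247, 0.1392]
orientation: [-0.673, 0.512, -1.229]
contact_force: [-7.6, -7.1, -0.2]
grip_width: 0.298
along 39.4 F along -4.8 lat 0.09124960794241907 perp 0.030320544482386608
```

```bash

python3 -m inch '[[0,-0.0035,0.0129,0,0,0],[0,0,0,0,0,0],[0,0,0,0,0,0]]'
python3 -c "
from h import *
along()"
python3 -m inch '[[0,-0.0035,0.0129,0,0,0],[0,0,0,0,0,0],[0,0,0,0,0,0]]'
python3 - <<'E'
from h import *
along()
s,p,d,ok,T,W=tubemeas('pics/w11.png')
E
```

```text
t: 12.45
tcp_pos: [0.6373, 0.1247, 0.1397]
orientation: [-0.674, 0.513, -1.229]
contact_force: [-6.8, -7.8, -1.6]
grip_width: 0.296
along 39.9 F along -5.7 lat 0.07584452935373613 perp 0.041113220791959976
t: 12.7
tcp_pos: [0.6377, 0.1248, 0.1404]
orientation: [-0.674, 0.513, -1.229]
contact_force: [-7.3, -6.8, -1.6]
grip_width: 0.298
along 40.8 F along -5.8 lat 0.08471567038096756 perp 0.044695308264831174
```

View pics/w11.png

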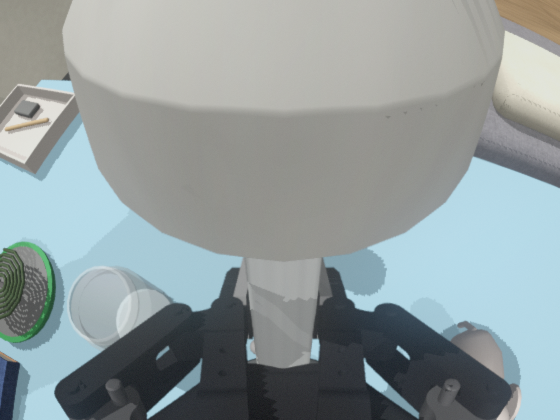

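```bash

for i in 1; do python3 -m inch '[[0,-0.0035,0.0129,0,0,0],[0,0,0,0,0,0],[0,0,0,0,0,0]]'; python3 -c "
from h import *
along()"; done
python3 -m inch '[[0,-0.0035,0.0129,0,0,0],[0,0,0,0,0,0],[0,0,0,0,0,0]]'; python3 -c "
from h import *
along()"
python3 -m inch '[[0,-0.0035,0.0129,0,0,0],[0,0,0,0,0,0],[0,0,0,0,0,0]]'; python3 -c "
from h import *
along()"
```

```text
t: 13.0
tcp_pos: [0.6379, 0.1249, 0.1408]
orientation: [-0.674, 0.513, -1.229]
contact_force: [-7.8, -8.0, -2.9]
grip_width: 0.298
along 41.1 F along -7.3 lat 0.1122546182699422 perp 0.0530424029054552
t: 13.25
tcp_pos: [0.6379, 0.1249, 0.1409]
orientation: [-0.675, 0.514, -1.229]
contact_force: [-6.7, -9.2, -4.6]
grip_width: 0.294
along 41.2 F along -8.4 lat 0.11807855412895352 perp 0.08378834877362587
t: 13.5
tcp_pos: [0.6379, 0.1249, 0.141]
orientation: [-0.676, 0.515, -1.229]
contact_force: [-6.7, -9.6, -6.8]
grip_width: 0.295
along 41.4 F along -10.4 lat 0.11390625368359987 perp 0.114415511116496
```

```bash

python3 -m inch '[[0,0.0069,-0.0258,0,0,0],[0,0,0,0,0,0],[0,0,0,0,0,0]]'; python3 -c "
from h import *
along()"
python3 -m inch '[[0,0,0,0,0,0],[0,0,0,0,0,0],[0,0,0,0,0,0],[0,0,0,0,0,0],[0,0,0,0,0,0]]' 1
python3 -m inch '[[0,0,0,0,0,0],[0,0,0,0,0,0],[0,0,0,0,0,0],[0,0,0,0,0,0],[0,-0.1,0,0,0,0]]'
python3 -m inch '[[0,-0.2,0,0,0,0],[0,-0.3,0,0,0,0],[0,-0.4,0,0,0,0],[0,-0.4,0,0,0,0],[0,0,0,0,0,0]]'
python3 -m inch '[[0,-0.4,0,0,0,0],[0,0,0,0,0,0],[0,0,0,0,0,0],[0,0,0,0,0,0]]'
python3 - <<'E'
from h import *
import cv2
s,p,d,ok,T,W=tubemeas('pics/w12.png')
cv2.imwrite('pics/w12c.png',cv2.resize(p[110:280,220:350],None,fx=4.5,fy=3.5,interpolation=cv2.INTER_NEAREST)[:,:,::-1])
for th in ["pin_tip","tube_hole_1","switch_front","lamp_shade"]:
    print(th,spot_point(th,'wrist')[:1])
E
```

```text
t: 13.75
tcp_pos: [0.638, 0.1249, 0.141]
orientation: [-0.674, 0.513, -1.229]
contact_force: [-7.2, -8.9, -2.3]
grip_width: 0.295
along 41.5 F along -6.6 lat 0.08506000357920768 perp 0.051149662959656256
t: 14.17
tcp_pos: [0.6402, 0.1262, 0.1444]
orientation: [-0.67, 0.509, -1.229]
contact_force: [-0.2, -1.2, 0.6]
grip_width: 0.977
t: 14.58
tcp_pos: [0.6344, 0.1247, 0.1483]
orientation: [-0.672, 0.511, -1.228]
contact_force: [-0.5, -0.3, 0.6]
grip_width: 1.004
t: 15.0
tcp_pos: [0.5687, 0.1055, 0.2249]
orientation: [-0.665, 0.5, -1.233]
contact_force: [-0.2, -0.5, 1.8]
grip_width: 1.0
t: 15.33
tcp_pos: [0.5479, 0.1006, 0.2387]
orientation: [-0.671, 0.511, -1.229]
contact_force: [-0.4, -0.7, -0.4]
grip_width: 0.999
pin_tip [{'at': [0.5719, 0.1242, 0.1489], 'confidence': 0.58}]
tube_hole_1 [{'at': [0.5933, 0.1214, 0.1867], 'confidence': 0.83}]
switch_front []
lamp_shade [{'at': [0.6434, 0.123, 0.2685], 'confidence': 0.61}]
```

View pics/w12.png

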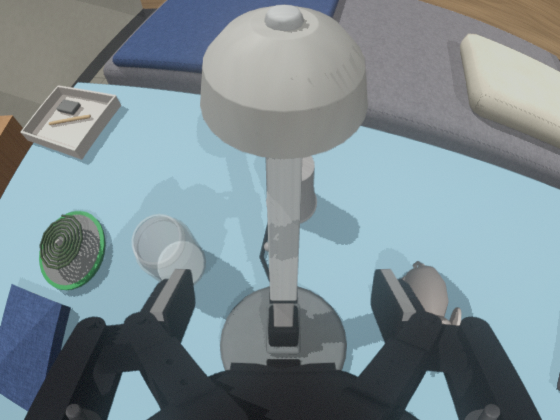

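View pics/w12c.png

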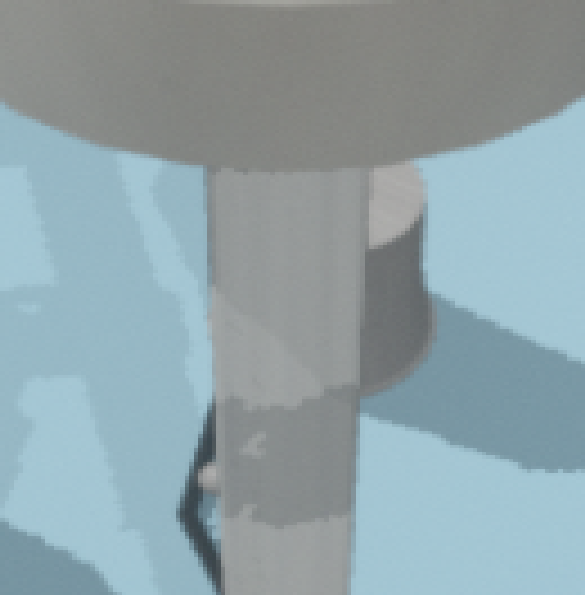

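```bash
python3 - <<'E'
from h import *
s,p,d,ok,T,W=tubemeas()
u,v,z=lampax()
c=np.array([.577,.1083,.149])
for r in range(238,256,2): print(r,[(int(k),((W[r,k]-c)@v*1e3).round(1), W[r,k,2].round(3)) for k in range(260,275) if 0<d[r,k]<.31][:6])
E
```

```text
238 [(268, np.float64(12.7), np.float64(0.173)), (269, np.float64(11.9), np.float64(0.173)), (270, np.float64(11.0), np.float64(0.175)), (271, np.float64(10.2), np.float64(0.175)), (272, np.float64(9.3), np.float64(0.175)), (273, np.float64(8.5), np.float64(0.175))]
240 [(268, np.float64(12.8), np.float64(0.17)), (269, np.float64(11.9), np.float64(0.172)), (270, np.float64(11.1), np.float64(0.172)), (271, np.float64(10.2), np.float64(0.173)), (272, np.float64(9.3), np.float64(0.174)), (273, np.float64(8.5), np.float64(0.174))]
242 [(266, np.float64(15.5), np.float64(0.151)), (267, np.float64(14.6), np.float64(0.152)), (268, np.float64(13.6), np.float64(0.154)), (269, np.float64(11.9), np.float64(0.171)), (270, np.float64(11.1), np.float64(0.171)), (271, np.float64(10.3), np.float64(0.17))]
244 [(264, np.float64(17.5), np.float64(0.148)), (265, np.float64(16.3), np.float64(0.152)), (266, np.float64(15.4), np.float64(0.153)), (267, np.float64(14.5), np.float64(0.152)), (268, np.float64(13.6), np.float64(0.153)), (269, np.float64(12.0), np.float64(0.169))]
246 [(264, np.float64(17.3), n
[... 601 characters left out ...]
69, np.float64(12.1), np.float64(0.163)), (270, np.float64(11.3), np.float64(0.163)), (271, np.float64(10.4), np.float64(0.163)), (272, np.float64(9.6), np.float64(0.164))]
252 [(269, np.float64(12.2), np.float64(0.162)), (270, np.float64(11.3), np.float64(0.161)), (271, np.float64(10.5), np.float64(0.162)), (272, np.float64(9.6), np.float64(0.161)), (273, np.float64(8.7), np.float64(0.162)), (274, np.float64(7.9), np.float64(0.161))]
254 [(269, np.float64(12.3), np.float64(0.159)), (270, np.float64(11.4), np.float64(0.16)), (271, np.float64(10.5), np.float64(0.159)), (272, np.float64(9.7), np.float64(0.16)), (273, np.float64(8.8), np.float64(0.16)), (274, np.float64(7.9), np.float64(0.16))]
```

```bash

python3 -m inch '[[0,-0.5,0,0,0,0],[0,-0.5,0,0,0,0],[0,-0.4,0,-0.0357,0,0],[0,0,0,-0.0357,0,0],[0,0,0,-0.0357,0,0]]' -1 40
python3 -m inch '[[0,0,0,-0.0357,0,0],[0,0,0,-0.0357,0,0],[0,0,0,-0.0357,0,0],[0,0,0,-0.0357,0,0],[0,0,0,0,0,0]]'
python3 - <<'E'
from h import *
delta(np.array([.4382,.0696,.06]),0)
E
```

```text
t: 16.05
tcp_pos: [0.4768, 0.0798, 0.3178]
orientation: [-0.954, 0.722, -1.158]
contact_force: [0.3, -0.5, 0.5]
grip_width: 0.3
t: 16.47
tcp_pos: [0.4787, 0.0814, 0.3116]
orientation: [-1.331, 1.013, -1.002]
contact_force: [0.3, 0.1, -0.4]
grip_width: 0.004
t 16.47 tcp [0.4787 0.0814 0.3116] F [ 0.3  0.1 -0.4] grip 0.004
shift mm [  0.8 252.  -40.2] norm [ 0.011  3.36  -0.536] turn deg [ 0.45  0.27 -0.09] norm [ 0.0025  0.0015 -0.0005]
```

```bash

python3 -m inch '[[0.01,0,-0.5,0.0025,0,0],[0,0.5,-0.04,0,0,0],[0,0.5,0,0,0,0],[0,0.5,0,0,0,0],[0,0.5,0,0,0,0]]'
python3 -m inch '[[0,0.5,0,0,0,0],[0,0.3,0,0,0,0],[0,0,0,0,0,0],[0,0,0,0,0,0],[0,0,0,0,0,0]]'
python3 - <<'E'
from h import *
delta(np.array([.4382,.0696,.04]),0)
s,p,d,ok,T,W=tubemeas('pics/w13.png')
for th in ["switch_front","lamp_switch"]:
    print(th,spot_point(th,'wrist')[:2] if th!='lamp_switch' else look_for(th,'wrist')[:2])
m=(d>0)&(np.abs(T[...,0])<.012)&(np.abs(T[...,2])<.013)&(T[...,1]<-.02)&(T[...,1]>-.07)
print('tip y',np.sort(T[m][:,1])[-8:]); i=T[m][:,1].argsort()[-30:]; print(W[m][i].mean(0))
E
```

```text
t: 16.88
tcp_pos: [0.4384, 0.0696, 0.1624]
orientation: [-1.317, 1.002, -1.012]
contact_force: [0.9, -0.6, -0.5]
grip_width: 0.0
t: 17.3
tcp_pos: [0.4405, 0.0695, 0.1057]
orientation: [-1.317, 1.001, -1.013]
contact_force: [0.2, 0.2, 0.5]
grip_width: 0.0
t 17.3 tcp [0.4405 0.0695 0.1057] F [0.2 0.2 0.5] grip 0.0
shift mm [-0.8 65.7 -2.8] norm [-0.01   0.876 -0.038] turn deg [-0.58  0.19  0.06] norm [-0.0032  0.001   0.0003]
switch_front [{'at': [0.4355, 0.0713, 0.0389], 'confidence': 0.77}]
lamp_switch [{'at': [0.4573, 0.0741, 0.0375], 'confidence': 0.56}]
tip y [-0.04227255 -0.042192   -0.04202225 -0.04200322 -0.04185747 -0.04178042
 -0.04171217 -0.04159751]
[0.45061221 0.07251586 0.14836588]
```

View pics/w13.png

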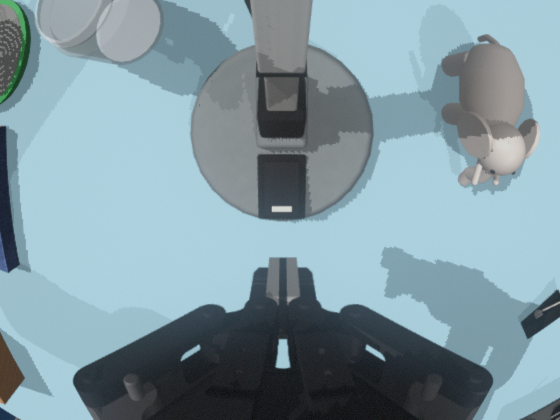

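```bash

python3 -m inch '[[-0.01,0.4,-0.09,-0.0032,0.001,0],[0,0.3,0,0,0,0],[0,0.1,0,0,0,0],[0,0,0,0,0,0],[0,0,0,0,0,0]]'
python3 - <<'E'
from h import *
delta(np.array([.4335,.0687,.01]),0)
s,p,d,ok,T,W=tubemeas('pics/w14.png')
u,v,z=lampax(); o=np.array([.4968,.0864,0])
for r in (150,170,190,200,210,214,218): print(r,W[r,282].round(4),((W[r,282]-o)@u*1e3).round(1),((W[r,282]-o)@v*1e3).round(1))
E
```

```text
t: 17.87
tcp_pos: [0.4334, 0.0685, 0.0449]
orientation: [-1.326, 1.011, -1.01]
contact_force: [0.6, 0.8, -0.1]
grip_width: -0.001
t 17.87 tcp [0.4334 0.0685 0.0449] F [ 0.6  0.8 -0.1] grip -0.001
shift mm [-0.2 34.9  0.2] norm [-0.003  0.465  0.002] turn deg [0.1  0.02 0.03] norm [0.0006 0.0001 0.0002]
150 [0.4842 0.0828 0.0222] -13.1 -0.2
170 [0.4736 0.0799 0.0313] -24.1 -0.2
190 [0.462  0.0767 0.034 ] -36.1 -0.2
200 [0.4559 0.075  0.0343] -42.4 -0.2
210 [0.45   0.0734 0.0352] -48.6 -0.2
214 [0.4481 0.0729 0.0371] -50.6 -0.2
218 [0.4452 0.0721 0.0362] -53.5 -0.2
```

View pics/w14.png

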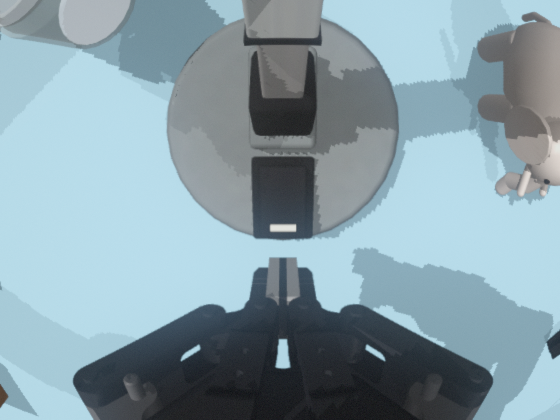

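```bash

python3 -m inch '[[0,0.25,0,0,0,0],[0,0.2,0,0,0,0],[0,0.09,0,0,0,0],[0,0,0,0,0,0],[0,0,0,0,0,0]]'
python3 -m inch '[[0,0,0,0,0,0],[0,0,0,0,0,0]]'
python3 -m inch '[[0,0.03,0,0,0,0],[0,0.03,0,0,0,0],[0,0,0,0,0,0],[0,0,0,0,0,0]]'
```

```text
t: 18.33
tcp_pos: [0.4332, 0.0685, 0.0042]
orientation: [-1.326, 1.011, -1.01]
contact_force: [-0.6, -0.1, -0.2]
grip_width: 0.0
t: 18.5
tcp_pos: [0.4335, 0.0684, 0.0045]
orientation: [-1.325, 1.01, -1.01]
contact_force: [0.4, -0.2, -0.0]
grip_width: 0.003
t: 18.83
tcp_pos: [0.4324, 0.0685, -0.0012]
orientation: [-1.326, 1.012, -1.009]
contact_force: [0.2, 0.8, -0.4]
grip_width: 0.002
```

```bash

python3 -m inch '[[0,0.03,0,0,0,0],[0,0.02,0,0,0,0],[0,0,0,0,0,0],[0,0,0,0,0,0]]'
python3 -m inch '[[0,0.03,0,0,0,0],[0,0,0,0,0,0],[0,0,0,0,0,0]]'
python3 -m inch '[[0,0.03,0,0,0,0],[0,0,0,0,0,0],[0,0,0,0,0,0]]'
```

```text
t: 19.17
tcp_pos: [0.4323, 0.0686, -0.0052]
orientation: [-1.326, 1.012, -1.009]
contact_force: [0.4, -0.3, 0.4]
grip_width: 0.002
t: 19.42
tcp_pos: [0.4321, 0.0685, -0.0069]
orientation: [-1.328, 1.013, -1.008]
contact_force: [-5.3, -1.3, 8.3]
grip_width: -0.0
t: 19.67
tcp_pos: [0.4322, 0.0685, -0.0074]
orientation: [-1.329, 1.014, -1.007]
contact_force: [-14.4, -0.5, 28.0]
grip_width: 0.0
```

```bash

python3 -m inch '[[0,-0.1,0,0,0,0],[0,-0.3,0,0,0,0],[0,-0.3,0,0,0,0],[0,-0.3,0,0,0,0],[0,0,0,0,0,0]]'
python3 -m inch '[[0,0,-0.3,0,0,0],[0,0,0,0,0,0],[0,0,0,0,0,0]]'
python3 - <<'E'
from h import *
s,p,d,ok,T,W=tubemeas('pics/w15.png')
u,v,z=lampax(); o=np.array([.4968,.0864,0])
for r in range(100,250,6): print(r,W[r,276].round(4)[2],((W[r,276]-o)@u*1e3).round(1))
print(spot_point("switch_front","wrist")[:1])
E
```

```text
t: 20.08
tcp_pos: [0.4365, 0.0684, 0.0699]
orientation: [-1.321, 1.005, -1.015]
contact_force: [0.1, -0.5, 0.2]
grip_width: -0.005
t: 20.33
tcp_pos: [0.4101, 0.0628, 0.0647]
orientation: [-1.326, 1.013, -1.009]
contact_force: [0.5, 0.5, 0.3]
grip_width: 0.001
100 0.0366 -5.5
106 0.0349 -9.4
112 0.0221 -13.7
118 0.0264 -17.6
124 0.0254 -21.7
130 0.0379 -24.8
136 0.0365 -28.8
142 0.0388 -32.4
148 0.0354 -36.8
154 0.0345 -40.9
160 0.0341 -45.0
166 0.034 -49.1
172 0.0329 -53.4
178 0.0328 -57.5
184 0.0338 -61.4
190 0.031 -66.4
196 0.0249 -72.5
202 -0.0003 -84.8
208 0.0002 -89.7
214 -0.0003 -94.9
220 0.0008 -99.6
226 0.0 -105.2
232 0.0003 -110.3
238 0.0003 -115.7
244 -0.0014 -121.9
[{'at': [0.4328, 0.0723, 0.0337], 'confidence': 0.86}]
```

View pics/w15.png

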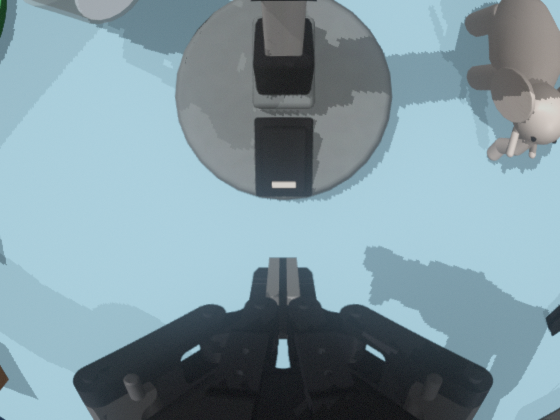

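```bash
python3 - <<'E'
from h import *
u,v,z=lampax(); o=np.array([.4968,.0864,0])
for k in range(2):
    s,p,d,ok,T,W=tubemeas()
    X=(W-o)@u*1e3; Y=(W-o)@v*1e3; Z=W[...,2]*1e3
    for lo,hi in ((-66,-26),(-66,-47),(-43,-26)):
        m=ok&(X>lo)&(X<hi)&(abs(Y)<11)&(Z>26)&(Z<45)
        a=np.polyfit(X[m],Z[m],1); print(lo,hi,m.sum(),'slope rad',np.arctan(a[0]).round(3),'z at -61',np.polyval(a,-61).round(2),'resid',np.std(Z[m]-np.polyval(a,X[m])).round(2))
print(s['tcp_pos'])
E
```

```text
-66 -26 1889 slope rad 0.173 z at -61 32.16 resid 0.66
-66 -47 846 slope rad 0.163 z at -61 32.24 resid 0.67
-43 -26 847 slope rad 0.199 z at -61 31.45 resid 0.65
-66 -26 1901 slope rad 0.174 z at -61 32.17 resid 0.66
-66 -47 858 slope rad 0.16 z at -61 32.24 resid 0.65
-43 -26 853 slope rad 0.191 z at -61 31.71 resid 0.66
[0.41125477 0.06268708 0.06534522]
```

```bash

python3 -m inch '[[0,-0.4,-0.2,0,0,0],[0,-0.4,0,0,0,0],[0,-0.4,0,0,0,0],[0,0,0,0,0,0],[0,0,0,0,0,0]]'
python3 - <<'E'
from h import *
import cv2
for n in ("scene","top"):
    q,_=camera(n); cv2.imwrite(f'pics/{n}9.png',q[:,:,::-1])
for th in ["tumbler","elephant","glass_jar","coil_stand","spring_clip","spectacle_case","book","lamp_shade","tube_hole_1"]:
    r=spot_point(th,"top")[:1]; print(th,[(x['at'],x['confidence']) for x in r])
s,p,d,ok,T,W=tubemeas('pics/w16.png')
print(s['t'],s['qd'].round(3),s['contact_force'].round(1))
E
```

```text
t: 20.95
tcp_pos: [0.3985, 0.0586, 0.1576]
orientation: [-1.324, 1.008, -1.012]
contact_force: [-0.7, 0.3, -0.3]
grip_width: 0.003
tumbler []
elephant [([0.5831, -0.0723, 0.0022], 0.71)]
glass_jar [([0.5611, 0.2484, -0.0036], 0.82)]
coil_stand [([0.5215, 0.4405, -0.0019], 0.75)]
spring_clip [([0.3846, -0.3389, 0.0011], 0.55)]
spectacle_case [([0.5654, -0.4068, 0.0019], 0.57)]
book [([0.3826, -0.3374, 0.0016], 0.6)]
lamp_shade [([0.6474, 0.1252, 0.2604], 0.86)]
tube_hole_1 [([0.5887, 0.1218, 0.1846], 0.76)]
21.5 [ 0.001 -0.003 -0.004 -0.001 -0.002 -0.   ] [-0.2  0.5 -0.1]
```

View pics/scene9.png

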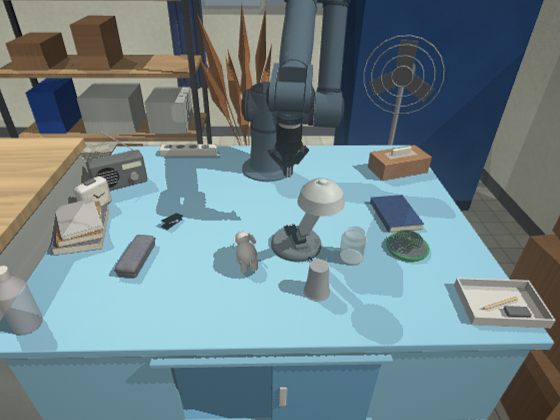

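View pics/w16.png

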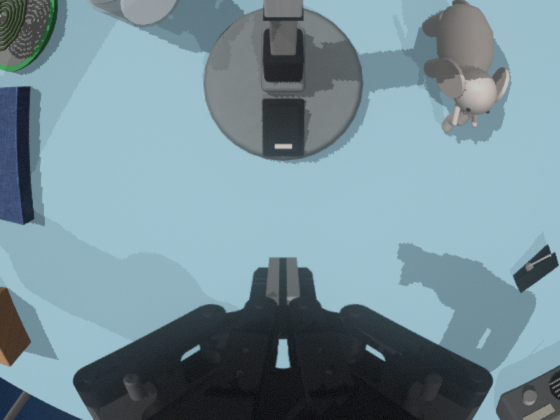

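scene9 shows the shade higher than before (now at (321,193)) and everything else where it was: elephant (246,250), jar (352,245), tumbler (317,280), book (397,212). The gripper is clear of the lamp. In w16 the rocker, at (283,128), is tipped front-down. I'm handing the job in.

```bash
python3 -c "
from station import *
print(job.sign_off())"
```

```text
the job is handed in; nothing more can be done
None
```

The lamp is set for reading. The tube is drawn out by one hole with the pin out through hole 2, and the switch is on. I handed it in at about 21.5 s of the 38 s, with the gripper clear of everything.

**First grasp missed.** The fingers shut in front of the tube without touching it. The wrist and top cameras both showed the real fingertips about 41 mm behind the reported TCP. I opened, moved in by what the cameras measured, and gripped the tube with a pad over the pin. The opening was 25 mm, which matches the 26 mm tube with the pin flush.

**Tube and pin:** I drew the tube up the arm until it stopped.
- The TCP read 41 mm of travel. It stayed at 41.2–41.4 mm while the pull rose from 7 to 10 N.
- After letting go, the pin tip measured 17.5 mm from the arm's centre line (17.8 mm when fully out).
- The pin had not moved, and the shade and hole 1 had moved up by the right amount, within what the networks can resolve.

**Switch:** I pressed the front half with shut fingers to the hard stop, at about 31 N. The rocker now slopes the other way, at 0.174 rad against an expected 0.18. Its front face is at 32.2 mm, as expected when on.

**Other things:** In the last check the elephant, jar, coil stand, clip and spectacle case were within 5 mm of their first positions, which is network error. The networks missed the tumbler and took the clip for the book. Both stand in the same place in the scene picture. I saw no contact with the shade, which stayed about 10 mm clear by my measurements.

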